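# Load the bearing tray and show it to the bench camera

## Task

Set the tabbed block down into the tray's keyed nest, seated flat with its tab in the notch, while the tray stands on the bench, and let go of it. Then pick the tray up by its bar handle, carry it without tipping so that the loose ball stays in its shallow pocket, and finish while still holding it, level and still, centred over the small upward-looking camera with its underside about 7 cm above the camera's top. Leave the tin and the loose bush where they are.

Things in the scene. Friction and masses are not known exactly. Their poses are not given: they have to be found in the camera images.
- tray_grip (a point): Centre of the tray's dark handle bar, which stands over the tray's middle on two posts: 60 mm long along the tray's x, 12 mm wide along y (grip across this), 14 mm high, its centre 62 mm above the tray's underside; the 8 mm posts stand 24 mm either side of the middle along x. Axes are the tray's: x along its length from nest to ball pocket, z up.
- tray_under (a point): Centre of the tray's underside, axes as the tray's. The tray is a loose bare-metal plate 200 x 80 mm (about 0.4 kg), floor 6 mm thick, lip all round up to 11 mm above the underside. It starts on the bench, on the left or right of the middle, its nest end towards the robot, turned up to 0.25 rad.
- nest (a point): Centre of the nest's floor, on the tray's floor (6 mm above the underside), 60 mm from the middle towards -x. The nest is a rectangle of upright walls 4 mm thick and 8 mm high above the floor, inside 49 mm along x by 35 mm along y. Its -x end wall has a notch 17 mm wide in the middle for the block's tab. Axes as the tray's.
- notch (a point): Where the tab's outer end lies when the block is seated: 30 mm from the nest's centre towards the tray's -x end, 4 mm above the tray's floor. Axes as the tray's.
- pocket (a point): Where the ball's centre is when the ball lies in the middle of its pocket: 60 mm from the tray's middle towards +x, 11 mm above the tray's floor. The pocket is a round ring, inside diameter 36 mm, its rim only 4 mm high.
- ball_center (a point): Centre of the bare steel ball, 22 mm in diameter (44 g), which lies loose in the pocket and can roll about in it. The axes turn with the ball and mean nothing.
- block_center (a point): Centre of the tabbed block, half-way up (19 mm above its underside). Dark steel, about 60 g, standing loose on the bench: foot 44 x 30 x 12 mm (x, y, z), on it an upright rib 36 x 14 mm (x, y) reaching 38 mm above the underside (grip it across the 14 mm). Axes are the block's, z up. It starts in the middle, turned up to 1.2 rad either way.
- block_foot (a point): Centre of the block's underside; lies at point nest when the block is seated, with the block's axes along the tray's. Axes as the block's.
- tab (a point): Outer end of the block's tab, 30 mm from the block's middle along its -x, 4 mm above its underside. The tab is 12 mm wide, 8 mm high and sticks out 8 mm from the middle of the foot's -x end, level with the underside.
- viewer_top (a point): Centre of the top of the small round bench camera that looks straight up: a grey drum 62 mm in diameter on a dark flange of 76 mm, with a dark round window in its top, 47 mm high over all, this point 46 mm above the bench. Fixed to the bench, on the other side from the tray. z up.
- tin_center (a point): Centre, half-way up, of a bare metal tin of bushes, 74 mm in diameter, 54 mm high, standing at the back of the work. To be left alone.
- loose_bush_center (a point): Centre, half-way up, of a loose steel bush 28 mm in diameter, 16 mm high, lying beyond the block. To be left alone.
Mind the look-alikes: they are no part of the job. Leave any pink, red or turquoise look-alike of the part that bears block_center alone.

How it is judged:
By the outcome, as a careful person would: the job done as asked, in the order asked, and still so for the second after the job is handed in, while the arm keeps its last pose, push and grip.
It also fails if it takes over 61 s, if anything falls off the work surface, if the arm or the gripper's body presses on something with over 40 N, if the wrist force passes 120 N, or if a joint passes its speed limit or range.

## Robot

A 7-joint arm with a two-finger parallel gripper is mounted at the origin on a cart in front of the work surface, level with it; the furniture and walls round the work are solid. World frame = base frame: x ahead of the robot, y to its left, z up, the work surface at z = 0. Lengths are in m, angles in rad, forces in N, time in s.
With the tool pointing down it reaches from about 0.4 to 0.85 m from the base axis. Payload 4.5 kg.
Tool frame: the origin (TCP) lies at the very end of the fingers, on their centre line; the grasp point (between the pads) lies 19 mm behind it; z points along the fingers, y is the line along which they close (so a half turn about z gives the same grasp; the last joint's range is limited). The gripper opens to 88 mm and grips with 3 to 60 N. Pads are 18 mm wide; open, the fingers measure 123 mm over their backs; the gripper's body (75 mm by 187 mm) begins 45 mm behind the grasp point.
Start: joints at [1.319, 0.689, -0.195, 1.565, 0.157, 0.902, -0.215], TCP at [0.176, -0.6, 0.239] pointing down, gripper open.
Joint ranges: [-3.01, 3.01], [-0.46, 2.08], [-1.47, 1.51], [0.13, 2.56], [-1, 4.14], [0.04, 2.09], [-2.66, 2.66]. Speed limits (rad/s): [2.57, 2.57, 3.14, 3.14, 3.14, 3.14, 3.14].

## Interface

Orientations are given as a unit quaternion [x, y, z, w].
In Python, from plant import r gives the robot as it stands. The module is installed in compiled form; this text tells all that it offers.
- The arm moves only by the tool step_arm, never from a script. Its argument "increments" is a list of rows, each a list of 2 entries, a list of its own where there are three numbers: the shift along the world's x, y, z in cm, then the turn, a rotation vector about the world's x, y, z in degrees. A call has exactly 10 rows; each row shifts and turns the commanded pose from where the row before left it; what a row does not reach is not made up. A row lasts 1/10 s, in which the tool goes at most 50 mm and 8.59 degrees, less where a joint would pass 70% of its speed; a pose out of reach is approached as far as the arm can. A call is refused whole if a number of a shift passes 5 or a number of a turn 8.59, either way. A call with a gripper value outside its range is refused whole. "fingers" is the opening, from 0 (shut) to 1 (fully open), set as the call begins (left out, the last holds). The fingers move at their own pace and stop on an object; "grip_force" is the grip in N (left out, the last holds). Time passes only in rows, so rows that do not move let the fingers close, or fill a call up. It gives the time, the measured TCP pose, the force, the opening and the grip force at its end, in the units of the state.
- r.get_state(): the state, without advancing time (a new reading comes with each control period).
- r.snapshot(name): name is "side" or "top" or "wrist"; returns (picture, depth): 480x640x3 uint8, red, green, blue; 480x640 float32, m along the optical axis (not along the pixel's ray), 0 where there is no reading.
- r.calibration(name): a dict with "fov_y" (degrees; the focal length in pixels is half the picture's height over the tangent of half this angle, whatever the lens; pixels are square), "cx", "cy" (the principal point, pixels), "R" (3x3) and "t" (3): a world point X has camera coordinates R X + t. Camera axes: x right, y down, z forward; pixel columns grow to the right and rows downward; lengths in m; the calibration is good to about 2 mm. A picture is of the moment at which its call begins: read the wrist's pose just before it. calibration takes no time and is no camera call; for the wrist camera it gives the pose at the moment of the call.
- r.finish_job(): hands the job in; it is judged then, once.
The state is a dict: "clock": time; "q": joint angles; "qd": joint speeds; "joint_torque": joint torques, N m; "tool_pos": TCP position; "eef_rot": TCP orientation; "contact_force": force on the tool from outside, world axes, zero at the start; "moment": the same for the moment, N m; "opening": opening from 0.0 (shut) to 1.0 (fully open); "finger_force": force on a finger pad.
Only numpy, scipy, OpenCV 4.12 (cv2) and the standard library are available. Lean on these libraries where they do the work, as an engineer would, in place of code of your own. Each camera call takes 0.05 s, during which the arm holds its last target. There are 200 camera calls.

## Working session

There is one attempt and no reset: what is moved stays moved. The work goes in short steps, Python scripts to look and compute and a tool call to move; the robot and the scene stay as the last step left them, time stands still between calls to the robot, and variables do not carry over. Pictures are saved under pics/ and viewed, at most 12 in all, crops included, and the job is handed in when it is done.

Besides the shell and the picture viewer there is one more tool, called after "Request:" by a JSON object that holds its "name" and its "arguments", one argument or row to a line. step_arm: Moves the arm, as the interface text tells. Its arguments: {"type":"object","properties":{"increments":{"type":"array","items":{"type":"array"}},"fingers":{"type":"number"},"grip_force":{"type":"number"}},"required":["increments"]}

```bash
mkdir -p pics
cat > h.py <<'E'
import numpy as np, cv2
from plant import r
def K(c):
    f=240/np.tan(np.radians(c["fov_y"])/2); return f,c["cx"],c["cy"]
def ray(c,uv,z):
    f,cx,cy=K(c); R=np.array(c["R"]);t=np.array(c["t"])
    uv=np.atleast_2d(uv).astype(float)
    d=np.c_[(uv[:,0]-cx)/f,(uv[:,1]-cy)/f,np.ones(len(uv))]@R
    o=-R.T@t
    return o+d*((z-o[2])/d[:,2])[:,None]
def proj(c,X):
    f,cx,cy=K(c); p=np.atleast_2d(X)@np.array(c["R"]).T+np.array(c["t"])
    return np.c_[cx+f*p[:,0]/p[:,2],cy+f*p[:,1]/p[:,2]]
def cloud(c,D):
    f,cx,cy=K(c); v,u=np.mgrid[:480,:640]
    P=np.stack([(u-cx)/f*D,(v-cy)/f*D,D],-1)
    return (P-np.array(c["t"]))@np.array(c["R"])
def snap(n,name=None):
    c=r.calibration(n); I,D=r.snapshot(n)
    if name: cv2.imwrite(f"pics/{name}.png",I[:,:,::-1]); np.savez(f"pics/{name}.npz",I=I,D=D,**{k:c[k] for k in c})
    return c,I,D
E
python3 - <<'E'
from h import *
for n in("top","side"):
    c,I,D=snap(n,n+"0"); print(n,c)
print(r.get_state())
a=cv2.imread("pics/top0.png");b=cv2.imread("pics/side0.png")
E
```

```text
top {'fov_y': 50.454891751536685, 'cx': 319.0859181251932, 'cy': 235.16999981494962, 'R': array([[ 3.36330346e-03, -9.99726182e-01, -2.31570673e-02],
       [-9.83973000e-01,  8.20091712e-04, -1.78315626e-01],
       [ 1.78285791e-01,  2.33856586e-02, -9.83700812e-01]]), 't': array([0.01080334, 0.59828348, 0.95580014])}
side {'fov_y': 45.51414134449167, 'cx': 324.844040840417, 'cy': 241.06934033284287, 'R': array([[-0.99984128, -0.00135805,  0.01776405],
       [-0.01519044,  0.58597053, -0.81018997],
       [-0.00930893, -0.81033122, -0.58589816]]), 't': array([0.60984836, 0.08714484, 1.05194577])}
{'clock': 0.1, 'q': array([ 1.31878579,  0.68989207, -0.19451492,  1.56622027,  0.15731368,
        0.90254974, -0.21509447]), 'qd': array([-0.00048666, -0.00247635, -0.00251789, -0.00267607,  0.00099731,
        0.00091666, -0.0013347 ]), 'joint_torque': array([-3.14908997e-03, -5.28503287e+01, -1.27116680e+00, -1.53837436e+01,
       -5.24451071e-02,  1.97814574e-03,  5.94760490e-05]), 'tool_pos': array([ 0.17599691, -0.59911072,  0.23800041]), 'eef_rot': array([ 9.89800083e-01,  1.42460842e-01, -1.90014192e-04, -8.16836656e-04]), 'contact_force': array([-0.56145068, -0.5381692 , -0.93577453]), 'moment': array([ 0.02370788, -0.0565307 , -0.0614047 ]), 'finger_force': 0.0, 'opening': 0.9990040723971836}
```

View pics/top0.png

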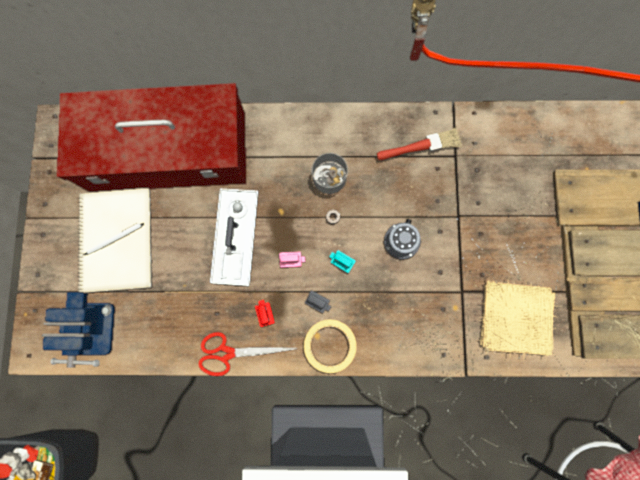

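View pics/side0.png

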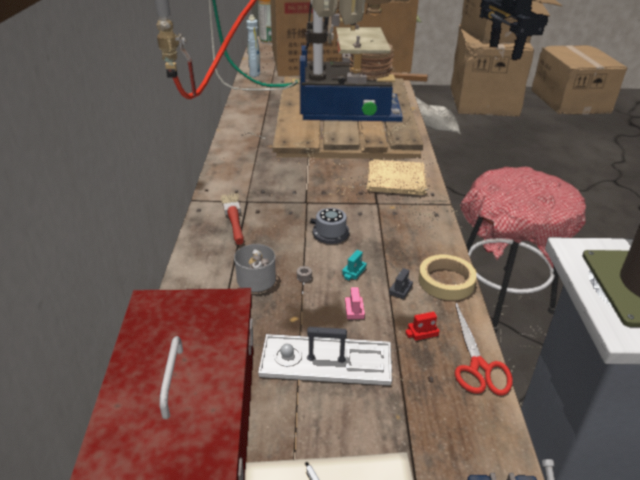

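The top view shows the dark block at (317,301), the tray at (234,237) with its nest at the bottom end, and the viewer at (403,238). The tin is at (328,175) and the bush at (333,216). The pink, red and turquoise blocks are the look-alikes.

```bash
cat > m.py <<'E'
from h import *
z=np.load("pics/top0.npz");c={k:z[k] for k in("fov_y","cx","cy","R","t")};I=z["I"];D=z["D"]
P=cloud(c,D); g=I.max(2).astype(int)
def box(m,x0,y0,x1,y1):
    o=np.zeros_like(m);o[y0:y1,x0:x1]=m[y0:y1,x0:x1];return o
# tray: white
m=box((I.min(2)>170),200,180,270,295).astype(np.uint8)
m=cv2.morphologyEx(m,cv2.MORPH_CLOSE,np.ones((9,9)))
k=max(cv2.findContours(m,0,2)[0],key=cv2.contourArea)
w=ray(c,k[:,0],0.011)[:,:2].astype(np.float32); R=cv2.minAreaRect(w);print("tray",R); 
# block
m=box((g<90),295,280,340,320).astype(np.uint8)
k=max(cv2.findContours(m,0,2)[0],key=cv2.contourArea)
print("block px",cv2.boundingRect(k)); w=ray(c,k[:,0],0.012)[:,:2].astype(np.float32);print(cv2.minAreaRect(w),w.mean(0))
s=P[m>0];print("z",np.percentile(s[:,2],[5,50,95]));t=s[s[:,2]>.03];print("rib",t.mean(0),len(t))
# viewer
s=P[215:265,380:430].reshape(-1,3);t=s[(s[:,2]>.035)&(s[:,2]<.06)];print("viewer",t.mean(0),t.min(0),t.max(0))
q=P[80:200,50:250].reshape(-1,3);q=q[q[:,2]>.03];print("toolbox",np.percentile(q,[1,99],axis=0))
q=P[150:200,305:355].reshape(-1,3);q=q[q[:,2]>.03];print("tin",np.percentile(q,[1,99],axis=0))
q=P[215:255,220:245].reshape(-1,3);q=q[q[:,2]>.05];print("bar",q.mean(0),np.percentile(q,[1,99],axis=0))
E
python3 m.py
python3 -c "
import cv2;a=cv2.imread('pics/top0.png');cv2.imwrite('pics/c1.png',cv2.resize(a[180:330,200:360],None,fx=5,fy=4,interpolation=2)[:600,:800])"
```

```text
tray ((0.6049031019210815, 0.18975716829299927), (0.08133359253406525, 0.20093008875846863), 86.28302001953125)
block px (306, 299, 18, 11)
((0.46279826760292053, 0.02235397882759571), (0.036094896495342255, 0.008947299793362617), 63.779876708984375) [0.4637926  0.02378627]
z [-0.00700709  0.01189733  0.03752552]
rib [0.46365954 0.01775648 0.03736397] 11
viewer [ 0.59366037 -0.15825695  0.04451281] [ 0.56450778 -0.19011829  0.03513135] [ 0.62565841 -0.12812063  0.05163496]
toolbox [[0.69936719 0.16596559 0.03560627]
 [0.91341537 0.5466039  0.1589986 ]]
tin [[ 0.41825287 -0.04457548  0.03034982]
 [ 0.76859694  0.02635512  1.04715484]]
bar [0.59961094 0.18406772 0.08593567] [[ 0.41825287 -0.01204228  0.05773307]
 [ 0.63268255  0.19581288  1.04715484]]
```

View pics/c1.png

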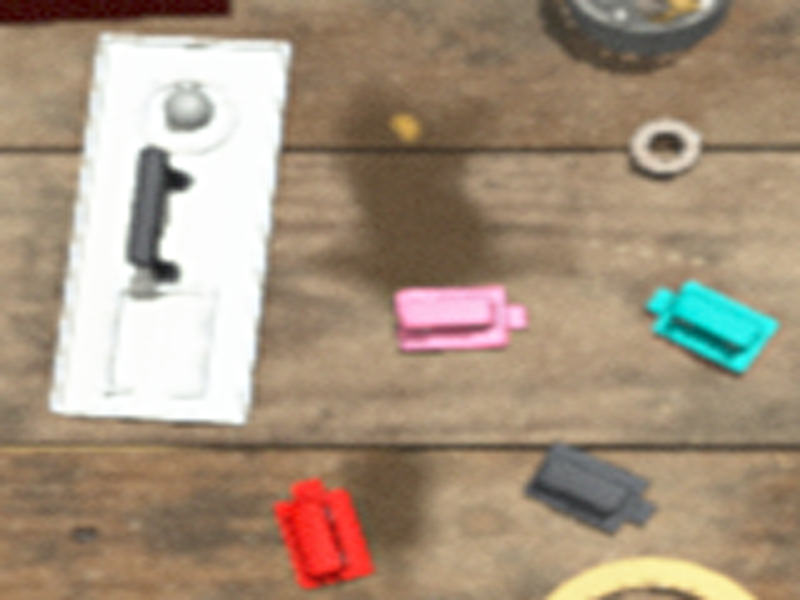

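The block's tab points towards -y, so its yaw is about +64°. The tray is centred at (0.605,0.190) with yaw about -3.7°. Moving to hover over the block.

Request:
{"name": "step_arm", "arguments": {
  "increments": [
    [[2.2,2.6,-0.4],[0,0,2.3]],
    [[2.2,2.6,-0.4],[0,0,2.3]],
    [[2.2,2.6,-0.4],[0,0,2.3]],
    [[2.2,2.6,-0.4],[0,0,2.3]],
    [[2.2,2.6,-0.4],[0,0,2.3]],
    [[2.2,2.6,-0.4],[0,0,2.3]],
    [[2.2,2.6,-0.4],[0,0,2.3]],
    [[2.2,2.6,-0.4],[0,0,2.3]],
    [[2.2,2.6,-0.4],[0,0,2.3]],
    [[2.2,2.6,-0.4],[0,0,2.3]]
  ],
  "fingers": 0.45
}}

```text
clock: 1.1
tool_pos: [0.3968, -0.3384, 0.1983]
eef_rot: [0.941, 0.338, -0.0, -0.0]
contact_force: [-0.1, -0.7, 0.2]
opening: 0.447
finger_force: 0.0
```

Request:
{"name": "step_arm", "arguments": {
  "increments": [
    [[0.65,3.6,0],[0,0,2.3]],
    [[0.65,3.6,0],[0,0,2.3]],
    [[0.65,3.6,0],[0,0,2.3]],
    [[0.65,3.6,0],[0,0,2.3]],
    [[0.65,3.6,0],[0,0,2.3]],
    [[0.65,3.6,0],[0,0,2.3]],
    [[0.65,3.6,0],[0,0,2.3]],
    [[0.65,3.6,0],[0,0,2.3]],
    [[0.65,3.6,0],[0,0,2.3]],
    [[0.65,3.6,0],[0,0,2.3]]
  ]
}}

```text
clock: 2.1
tool_pos: [0.4612, 0.0218, 0.1986]
eef_rot: [0.855, 0.519, -0.0, -0.0]
contact_force: [0.7, 0.3, -0.7]
opening: 0.451
finger_force: 0.0
```

Run:
```python
from h import *
s=r.get_state();print(s["clock"],s["tool_pos"],s["eef_rot"],s["q"])
c,I,D=snap("wrist","w1");print(c)
```

```text
2.1 [0.46115872 0.02176989 0.19859255] [ 8.55042766e-01  5.18557450e-01 -1.97832174e-04 -1.44981001e-05] [ 0.03625863  0.5579174  -0.2815204   2.08326462  0.29161899  0.5374463
 -0.93722301]
{'fov_y': 71.50716890296734, 'cx': 315.78412666968916, 'cy': 237.374713671107, 'R': array([[ 8.86356570e-01, -4.63003149e-01,  3.37961473e-04],
       [-4.41435097e-01, -8.44846827e-01,  3.02272880e-01],
       [-1.39667770e-01, -2.68070742e-01, -9.53221376e-01]]), 't': array([-0.39798331,  0.19242403,  0.4233623 ])}
```

View pics/w1.png

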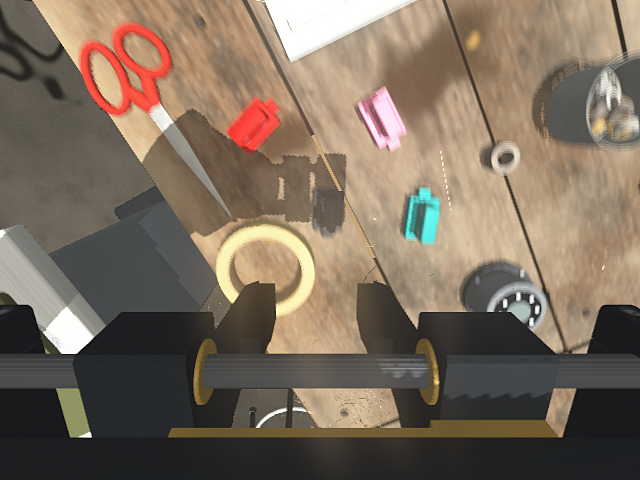

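The dark block is at about (328,208), in the gripper's shadow. I'll measure it from depth, since its colour won't separate cleanly there.

```bash
cat > b.py <<'E'
from h import *
import sys
n=sys.argv[1]; x0,y0,x1,y1=map(int,sys.argv[2:6])
z=np.load(f"pics/{n}.npz");c={k:z[k] for k in("fov_y","cx","cy","R","t")};I=z["I"];D=z["D"]
P=cloud(c,D);zz=P[:,:,2];B=np.zeros(zz.shape,bool);B[y0:y1,x0:x1]=1;B&=D>0
for nm,lo,hi,pl in(("all",.006,.05,.012),("rib",.031,.045,.038),("foot",.006,.019,.012)):
    m=(B&(zz>lo)&(zz<hi)).astype(np.uint8);
    k=max(cv2.findContours(m,0,2)[0],key=cv2.contourArea)
    w=P[m>0]; print(nm,len(w),w.mean(0).round(4),cv2.minAreaRect(w[:,:2].astype(np.float32)))
    print("  ray",cv2.minAreaRect(ray(c,k[:,0],pl)[:,:2].astype(np.float32)),cv2.boundingRect(k))
E
python3 b.py w1 300 170 360 245
python3 -c "
import cv2;a=cv2.imread('pics/w1.png');cv2.imwrite('pics/c2.png',cv2.resize(a[160:250,270:390],None,fx=6,fy=6,interpolation=2)*2)
import numpy as np
a=cv2.imread('pics/w1.png')[160:250,270:390].astype(int)*3;cv2.imwrite('pics/c2.png',cv2.resize(np.clip(a,0,255).astype('uint8'),None,fx=6,fy=6,interpolation=2))"
```

```text
all 1355 [0.4712 0.0175 0.0236] ((0.46224674582481384, 0.013234088197350502), (0.05776611343026161, 0.044002413749694824), 61.37321853637695)
  ray ((0.47034236788749695, 0.012887304648756981), (0.05073322355747223, 0.02955908328294754), 62.32623291015625) (314, 191, 30, 49)
rib 552 [0.472  0.017  0.0385] ((0.4717481732368469, 0.016092313453555107), (0.03523176535964012, 0.014100080356001854), 61.289554595947266)
  ray ((0.4721941351890564, 0.016628213226795197), (0.036197979003190994, 0.014076785184442997), 62.41501235961914) (322, 199, 16, 38)
foot 753 [0.4708 0.0175 0.0126] ((0.46224674582481384, 0.013234088197350502), (0.05776611343026161, 0.044002413749694824), 61.37321853637695)
  ray ((0.4718722999095917, 0.01580464281141758), (0.044144898653030396, 0.02955908328294754), 62.32623291015625) (314, 191, 30, 43)
```

View pics/c2.png

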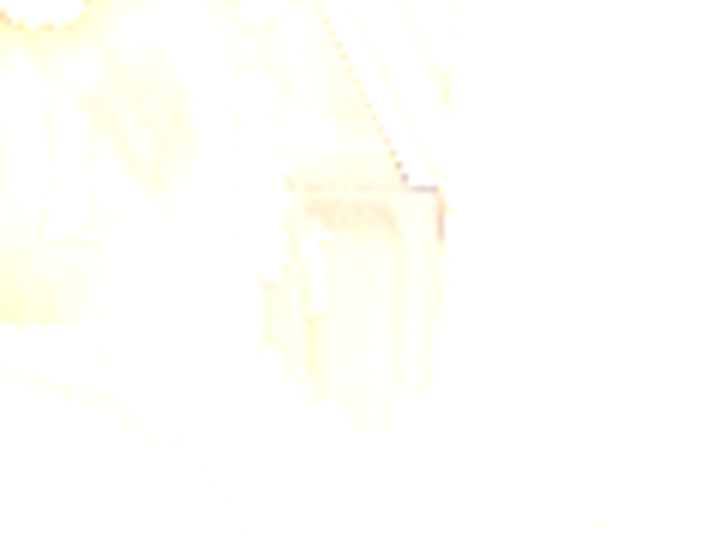

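The boosted crop is overexposed and no use, but the depth fit matches the known sizes: rib 36x14 mm, foot 44x30 mm, centre (0.472,0.016), yaw 62.3°. Descending to grasp.

Request:
{"name": "step_arm", "arguments": {
  "increments": [
    [[0.36,-0.18,-1.5],[0,0,0]],
    [[0.36,-0.18,-1.5],[0,0,0]],
    [[0.36,-0.19,-1.5],[0,0,0]],
    [[0,0,-2],[0,0,0]],
    [[0,0,-2],[0,0,0]],
    [[0,0,-2],[0,0,0]],
    [[0,0,-2],[0,0,0]],
    [[0,0,-1.5],[0,0,0]],
    [[0,0,-1],[0,0,0]],
    [[0,0,0],[0,0,0]]
  ]
}}

```text
clock: 3.15
tool_pos: [0.4714, 0.0147, 0.0477]
eef_rot: [0.855, 0.518, -0.001, -0.0]
contact_force: [0.6, -0.6, 0.7]
opening: 0.448
finger_force: 0.0
```

Request:
{"name": "step_arm", "arguments": {
  "increments": [
    [[0,0,-1],[0,0,0]],
    [[0,0,-1],[0,0,0]],
    [[0,0,-0.8],[0,0,0]],
    [[0,0,-0.4],[0,0,0]],
    [[0,0,0],[0,0,0]],
    [[0,0,0],[0,0,0]],
    [[0,0,0],[0,0,0]],
    [[0,0,0],[0,0,0]],
    [[0,0,0],[0,0,0]],
    [[0,0,0],[0,0,0]]
  ]
}}

```text
clock: 4.15
tool_pos: [0.4721, 0.0149, 0.0169]
eef_rot: [0.855, 0.518, 0.0, 0.0]
contact_force: [-0.3, -0.4, -0.6]
opening: 0.452
finger_force: 0.0
```

Request:
{"name": "step_arm", "arguments": {
  "increments": [
    [[0,0,0],[0,0,0]],
    [[0,0,0],[0,0,0]],
    [[0,0,0],[0,0,0]],
    [[0,0,0],[0,0,0]],
    [[0,0,0],[0,0,0]],
    [[0,0,0],[0,0,0]],
    [[0,0,0],[0,0,0]],
    [[0,0,0],[0,0,0]],
    [[0,0,0],[0,0,0]],
    [[0,0,0],[0,0,0]]
  ],
  "fingers": 0,
  "grip_force": 25
}}

```text
clock: 5.15
tool_pos: [0.472, 0.0148, 0.0167]
eef_rot: [0.855, 0.518, 0.0, 0.0]
contact_force: [0.5, -0.1, -0.7]
opening: 0.153
finger_force: 25.0
```

Request:
{"name": "step_arm", "arguments": {
  "increments": [
    [[0,0,1],[0,0,0]],
    [[0,0,2],[0,0,0]],
    [[0,0,2.5],[0,0,0]],
    [[0,0,2.5],[0,0,0]],
    [[0,0,2.5],[0,0,0]],
    [[0,1.5,2],[0,0,-5]],
    [[0,1.5,2],[0,0,-5]],
    [[0,1.5,2],[0,0,-5]],
    [[0,1.5,1.5],[0,0,-5]],
    [[0,1.5,1.3],[0,0,-5]]
  ]
}}

```text
clock: 6.15
tool_pos: [0.4717, 0.0903, 0.2114]
eef_rot: [0.948, 0.319, 0.0, -0.0]
contact_force: [0.3, -1.0, -0.8]
opening: 0.16
finger_force: 25.0
```

Request:
{"name": "step_arm", "arguments": {
  "increments": [
    [[0.2,1.5,0],[0,0,-5.2]],
    [[0.2,1.5,0],[0,0,-5.2]],
    [[0.2,1.5,0],[0,0,-5.2]],
    [[0.2,1.5,0],[0,0,-5.2]],
    [[0.2,1.5,0],[0,0,-5.2]],
    [[0.2,1.5,0],[0,0,-5.2]],
    [[0.1,0.7,0],[0,0,-5]],
    [[0,0.3,0],[0,0,-5]],
    [[0,0,0],[0,0,0]],
    [[0,0,0],[0,0,0]]
  ]
}}

```text
clock: 7.15
tool_pos: [0.4846, 0.1896, 0.2101]
eef_rot: [0.999, -0.032, -0.0, 0.0]
contact_force: [-0.5, -0.1, -1.1]
opening: 0.155
finger_force: 25.0
```

Run:
```python
from h import *
s=r.get_state();print(s["clock"],s["tool_pos"],s["eef_rot"],s["q"],s["opening"])
c,I,D=snap("wrist","w2")
```

```text
7.15 [0.48463082 0.18955728 0.21007439] [ 9.99477361e-01 -3.23260534e-02 -1.41895718e-04  1.05069926e-04] [-0.51625788  0.59534421  0.08782115  1.91947569 -0.08342273  0.63057137
 -2.01149552] 0.1552201426171827
```

View pics/w2.png

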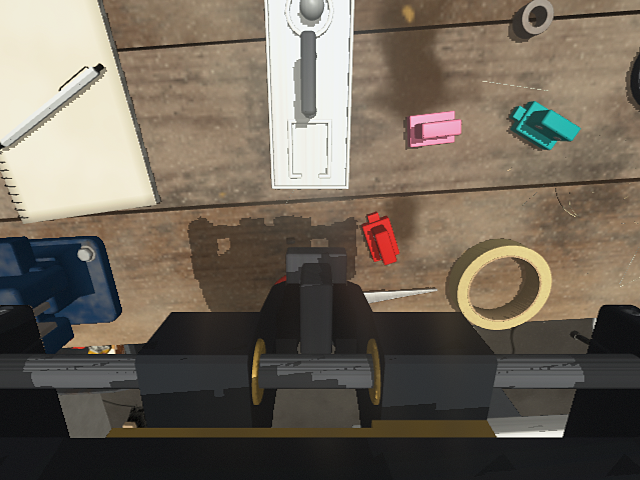

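The tray is at the top, with its nest at about (310,150) and bar at (308,73). The held block's foot is at about (316,265). Measuring all of these.

```bash
cat > t.py <<'E'
from h import *
z=np.load("pics/w2.npz");c={k:z[k] for k in("fov_y","cx","cy","R","t")};I=z["I"];D=z["D"]
P=cloud(c,D);zz=P[:,:,2]
def bx(x0,y0,x1,y1):
    B=np.zeros(zz.shape,bool);B[y0:y1,x0:x1]=1;return B
m=(bx(285,20,335,130)&(zz>.055)&(zz<.08)).astype(np.uint8)
k=max(cv2.findContours(m,0,2)[0],key=cv2.contourArea)
w=P[m>0];print("bar",w.mean(0),cv2.minAreaRect(ray(c,k[:,0],.069)[:,:2].astype(np.float32)))
g=I.min(2).astype(np.uint8); 
m=(bx(255,0,365,200)&(g>120)).astype(np.uint8)
m=cv2.morphologyEx(m,cv2.MORPH_CLOSE,np.ones((15,15)))
k=max(cv2.findContours(m,0,1)[0],key=cv2.contourArea)[:,0]
def fit(pts,zp):
    w=ray(c,pts,zp)[:,:2].astype(np.float32);v=cv2.fitLine(w,cv2.DIST_HUBER,0,.01,.01).ravel();return v
L=fit([[p[0],p[1]] for p in k if p[0]<290 and 15<p[1]<175],.011)
R=fit([[p[0]+1,p[1]] for p in k if p[0]>335 and 15<p[1]<175],.011)
B=fit([[p[0],p[1]+1] for p in k if p[1]>178 and 282<p[0]<340],.011)
for n,v in(("L",L),("R",R),("B",B)): print(n,np.degrees(np.arctan(v[1]/v[0])),v)
a=np.arctan(L[1]/L[0])/2+np.arctan(R[1]/R[0])/2;ux=np.array([np.cos(a),np.sin(a)]);uy=np.array([-ux[1],ux[0]])
yl,yr=uy@L[2:],uy@R[2:];xb=ux@B[2:]
print("yaw",np.degrees(a),"width",yl-yr,"center",ux*(xb+.1)+uy*(yl+yr)/2,"nest",ux*(xb+.04)+uy*(yl+yr)/2)
# nest wall top: dark lines
s=P[bx(295,130,322,170)&(D>0)];print("nest floor z",np.median(s[:,2]))
m=(bx(255,225,370,300)&(zz>.17)&(zz<.35))
T=np.array(r.get_state()["tool_pos"])
for lo,hi in((.185,.2),(.2,.212),(.212,.225),(.225,.24)):
    q=P[bx(270,235,350,352)&(zz>lo)&(zz<hi)];print(lo,len(q),(np.percentile(q,[2,98],axis=0)-T).round(4).tolist() if len(q) else "")
cv2.imwrite("pics/c3.png",np.hstack([cv2.resize(I[100:200,255:365,::-1],None,fx=3.6,fy=3.6,interpolation=2),cv2.resize(I[230:330,255:365,::-1],None,fx=3.6,fy=3.6,interpolation=2)]))
E
python3 t.py
```

```text
bar [0.6069771  0.18828735 0.06951922] ((0.6058894395828247, 0.18856069445610046), (0.011700230650603771, 0.059050530195236206), 86.20257568359375)
L -4.937761 [ 0.9962888  -0.08607355  0.5746122   0.23156667]
R -5.70429 [ 0.9950481  -0.09939425  0.57321453  0.1471024 ]
B -89.95972 [ 7.0293341e-04 -9.9999976e-01  5.0442845e-01  1.9773011e-01]
yaw -5.3210254 width 0.08422992 center [0.60381985 0.18654914] nest [0.5440784 0.1921133]
nest floor z 0.00703546500755612
0.185 182 [[0.0204, -0.0147, -0.0149], [0.0226, 0.0129, -0.0101]]
0.2 1527 [[0.0068, -0.0146, -0.0092], [0.0222, 0.0141, 0.0013]]
0.212 940 [[0.0071, -0.0147, 0.0023], [0.018, 0.0196, 0.0148]]
0.225 3461 [[-0.0134, -0.0124, 0.0159], [0.0177, 0.0177, 0.0289]]
```

View pics/c3.png

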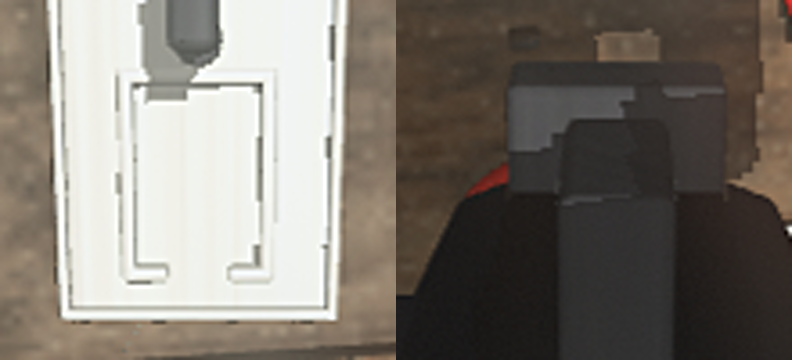

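```bash
cat > n.py <<'E'
from h import *
z=np.load("pics/w2.npz");c={k:z[k] for k in("fov_y","cx","cy","R","t")};I=z["I"];D=z["D"]
P=cloud(c,D);zz=P[:,:,2]
a=np.radians(-3.75);u=np.array([np.cos(a),np.sin(a)]);v=np.array([-u[1],u[0]]);bar=np.array([.6059,.1886])
f=lambda cr:((ray(c,np.array(cr)/3.6+[255,100]-.5+.14,.014)[:,:2]-bar)@np.c_[u,v]*1000).round(1).tolist()
print("outer wall corners (tray mm rel bar)",f([[117,70],[277,70],[126,281],[271,281]]))
print("notch edges",f([[168,265],[228,265],[168,281],[228,281]]))
# depth: wall-height points
m=(D>0)&(zz>.0105)&(zz<.018);m[:112]=0;m[185:]=0;m[:,:282]=0;m[:,340:]=0
q=(P[m][:,:2]-bar)@np.c_[u,v]*1000
print(len(q),np.percentile(q,[2,98],axis=0))
# tray end
m=(I.min(2)>120);col=[np.max(np.nonzero(m[150:200,x])[0])+150 for x in range(285,340,10)]
print("end",((ray(c,[[x,y+.5] for x,y in zip(range(285,340,10),col)],.011)[:,:2]-bar)@np.c_[u,v]*1000).round(1).tolist())
for y in(60,100,140,170):
    xs=np.nonzero(m[y,255:365])[0]+255;print(y,((ray(c,[[xs[0]-.5,y],[xs[-1]+.5,y]],.011)[:,:2]-bar)@np.c_[u,v]*1000).round(1).tolist())
# block foot front top edge z=TCP-? crop coords right half
T=r.get_state()["tool_pos"];g=lambda cr,zr:((ray(c,np.array(cr)/3.6+[255,230]-.36,T[2]+zr)[:,:2]-T[:2])@np.c_[u,v]*1000).round(1).tolist()
print("foot top front corners",g([[512-396,85],[725-396,85]],-.0047),"bottom",g([[512-396,64],[725-396,64]],-.0167),"rib",g([[560-396,200],[674-396,200]],.0213))
E
python3 n.py
```

```text
outer wall corners (tray mm rel bar) [[-31.5, 21.3], [-31.5, -21.8], [-88.0, 20.2], [-88.0, -20.9]]
notch edges [[-83.5, 8.2], [-83.5, -8.7], [-88.0, 8.3], [-88.0, -8.7]]
720 [[-87.17934745 -21.27274044]
 [-31.47224703  21.20538083]]
end [[-103.7, 25.7], [-99.5, 15.1], [-99.5, 4.7], [-99.5, -5.7], [-99.6, -16.1], [-99.6, -26.5]]
60 [[20.5, 45.0], [20.5, -49.1]]
100 [[-14.1, 40.0], [-14.1, -40.9]]
140 [[-51.1, 39.6], [-51.1, -40.1]]
170 [[-80.6, 49.1], [-80.6, -41.0]]
foot top front corners [[21.6, 14.6], [21.6, -14.0]] bottom [[20.4, 15.7], [20.3, -15.1]] rib [[17.1, 7.1], [17.1, -6.0]]
```

The nest and the held block agree with the known sizes: tray-frame nest at -59.8 mm from the bar, block within about 0.5 mm of the tool. Moving over the nest.

Request:
{"name": "step_arm", "arguments": {
  "increments": [
    [[0.8,0.05,0],[0,0,0]],
    [[1,0.05,-1],[0,0,0]],
    [[1.2,0.05,-2],[0,0,0]],
    [[1.2,0.05,-2.5],[0,0,0]],
    [[1,0.05,-2.5],[0,0,0]],
    [[0.7,0,-2.5],[0,0,0]],
    [[0.25,0,-2],[0,0,0]],
    [[0,0,-1.5],[0,0,0]],
    [[0,0,-1],[0,0,0]],
    [[0,0,-0.7],[0,0,0]]
  ]
}}

```text
clock: 8.2
tool_pos: [0.5465, 0.1922, 0.0518]
eef_rot: [0.999, -0.033, -0.0, 0.0]
contact_force: [-0.3, 0.2, -0.7]
opening: 0.157
finger_force: 25.0
```

Request:
{"name": "step_arm", "arguments": {
  "increments": [
    [[0,0,-0.6],[0,0,0]],
    [[0,0,-0.4],[0,0,0]],
    [[0,0,0],[0,0,0]],
    [[0,0,0],[0,0,0]],
    [[0,0,0],[0,0,0]],
    [[0,0,0],[0,0,0]],
    [[0,0,0],[0,0,0]],
    [[0,0,0],[0,0,0]],
    [[0,0,0],[0,0,0]],
    [[0,0,0],[0,0,0]]
  ]
}}

```text
clock: 9.2
tool_pos: [0.5465, 0.1923, 0.0427]
eef_rot: [0.999, -0.033, 0.0, 0.0]
contact_force: [-0.7, 0.3, 0.2]
opening: 0.156
finger_force: 25.0
```

Run:
```python
from h import *
s=r.get_state();print(s["clock"],s["tool_pos"],s["eef_rot"],s["contact_force"])
I={}
for n in("wrist","side","top"): I[n]=snap(n,n+"3")[1]
cr=lambda a,x,y:cv2.resize(a[y:y+100,x:x+130,::-1],None,fx=3,fy=3,interpolation=2)
cv2.imwrite("pics/c4.png",np.vstack([np.hstack([cr(I["wrist"],255,190),cr(I["side"],260,300)]),np.hstack([cr(I["top"],180,200),cr(I["wrist"],255,240)])]))
```

```text
9.2 [0.54653128 0.19233268 0.04272768] [ 9.99443677e-01 -3.33516609e-02  3.92352536e-07  4.92001831e-05] [-0.72053768  0.34882188  0.19158568]
```

View pics/c4.png

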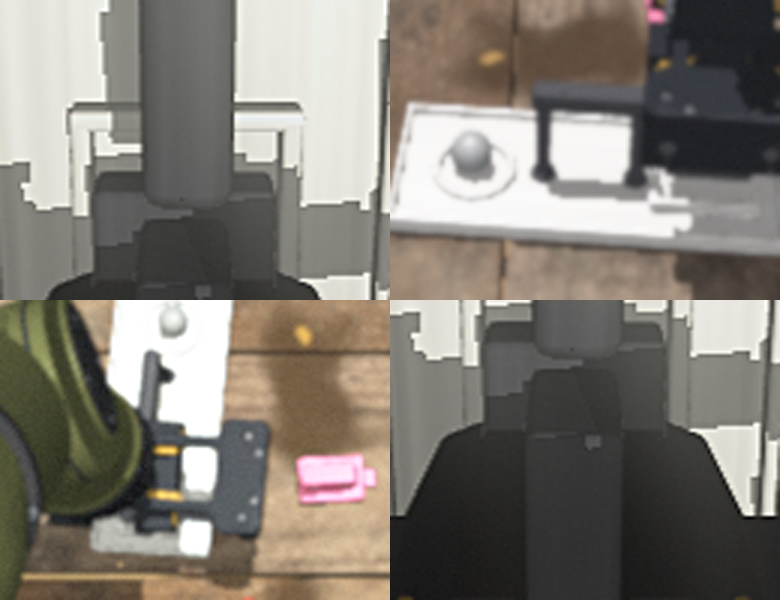

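Run:
```python
from h import *
z=np.load("pics/wrist3.npz");c={k:z[k] for k in("fov_y","cx","cy","R","t")}
a=np.radians(-3.8);u=np.array([np.cos(a),np.sin(a)]);v=np.array([-u[1],u[0]]);bar=np.array([.6059,.1886])
T=np.array([.54653,.19233])
f=lambda cr,h:((ray(c,np.array(cr)/3.+[255,190]-.33,h)[:,:2]-T)@np.c_[u,v]*1000).round(1).tolist()
print("wall inner",f([[90,131],[280,131]],.014),"outer",f([[68,104],[303,104],[68,113],[303,113]],.014))
print("foot bot",f([[97,172],[273,172]],.026),"top",f([[93,191],[277,191]],.038))
P=cloud(c,z["D"]);D=z["D"]
for lo,hi in((.011,.0165),(.026,.036),(.036,.041)):
    m=(D>0)&(P[:,:,2]>lo)&(P[:,:,2]<hi);m[:215]=0;m[290:]=0;m[:,:272]=0;m[:,362:]=0
    q=(P[m][:,:2]-T)@np.c_[u,v]*1000;print(lo,len(q),np.percentile(q,[1,5,50,95,99],axis=0).round(1).tolist())
print((T-bar)@np.c_[u,v]*1000)
```

```text
wall inner [[24.5, 17.6], [24.5, -17.3]] outer [[29.7, 21.4], [29.6, -21.3], [28.0, 21.5], [27.9, -21.4]]
foot bot [[20.7, 15.4], [20.7, -15.1]] top [[21.7, 15.0], [21.6, -14.7]]
0.011 1090 [[-3.3, -21.2], [-1.4, -20.7], [18.9, -9.5], [28.4, 20.9], [28.7, 21.4]]
0.026 146 [[20.9, -14.0], [21.1, -13.3], [21.6, 8.1], [21.9, 14.4], [22.1, 15.0]]
0.036 1075 [[6.8, -14.2], [7.6, -13.4], [16.2, 1.3], [21.3, 14.4], [21.8, 15.1]]
[-59.48667482  -0.21288199]
```

The block and nest agree within 0.3 mm. Lowering.

Request:
{"name": "step_arm", "arguments": {
  "increments": [
    [[0,0,-0.3],[0,0,0]],
    [[0,0,-0.3],[0,0,0]],
    [[0,0,-0.3],[0,0,0]],
    [[0,0,-0.3],[0,0,0]],
    [[0,0,-0.3],[0,0,0]],
    [[0,0,-0.2],[0,0,0]],
    [[0,0,-0.1],[0,0,0]],
    [[0,0,-0.1],[0,0,0]],
    [[0,0,-0.05],[0,0,0]],
    [[0,0,0],[0,0,0]]
  ]
}}

```text
clock: 10.35
tool_pos: [0.5465, 0.1923, 0.0232]
eef_rot: [0.999, -0.033, -0.0, 0.0]
contact_force: [0.0, -0.2, -0.7]
opening: 0.16
finger_force: 25.0
```

Request:
{"name": "step_arm", "arguments": {
  "increments": [
    [[0,0,-0.05],[0,0,0]],
    [[0,0,0],[0,0,0]],
    [[0,0,0],[0,0,0]],
    [[0,0,0],[0,0,0]],
    [[0,0,0],[0,0,0]],
    [[0,0,0],[0,0,0]],
    [[0,0,0],[0,0,0]],
    [[0,0,0],[0,0,0]],
    [[0,0,0],[0,0,0]],
    [[0,0,0],[0,0,0]]
  ]
}}

```text
clock: 11.35
tool_pos: [0.5466, 0.1923, 0.0228]
eef_rot: [0.999, -0.033, 0.0, 0.0]
contact_force: [0.5, 0.2, 0.0]
opening: 0.159
finger_force: 25.0
```

Request:
{"name": "step_arm", "arguments": {
  "increments": [
    [[0,0,0],[0,0,0]],
    [[0,0,0],[0,0,0]],
    [[0,0,0],[0,0,0]],
    [[0,0,0],[0,0,0]],
    [[0,0,0],[0,0,0]],
    [[0,0,0.5],[0,0,0]],
    [[0,0,1],[0,0,0]],
    [[0,0,1.5],[0,0,0]],
    [[0,0,2],[0,0,0]],
    [[0,0,2],[0,0,0]]
  ],
  "fingers": 0.42
}}

```text
clock: 12.35
tool_pos: [0.5467, 0.1924, 0.0947]
eef_rot: [0.999, -0.033, 0.0, -0.0]
contact_force: [0.5, 0.4, -0.5]
opening: 0.42
finger_force: 0.0
```

Request:
{"name": "step_arm", "arguments": {
  "increments": [
    [[-1,0,2],[0,0,0]],
    [[-1,0,2],[0,0,0]],
    [[-1,0,2],[0,0,0]],
    [[-1,0,2],[0,0,0]],
    [[-1,0,2],[0,0,0]],
    [[-0.5,0,1],[0,0,0]],
    [[0,0,0],[0,0,0]],
    [[0,0,0],[0,0,0]],
    [[0,0,0],[0,0,0]],
    [[0,0,0],[0,0,0]]
  ]
}}

```text
clock: 13.35
tool_pos: [0.4915, 0.1921, 0.2019]
eef_rot: [0.999, -0.034, -0.001, 0.0]
contact_force: [-0.2, -0.1, 0.5]
opening: 0.421
finger_force: 0.0
```

```bash
cat > s.py <<'E'
from h import *
s=r.get_state();print(s["clock"],s["tool_pos"],s["eef_rot"])
c,I,D=snap("wrist","w4")
P=cloud(c,D);zz=P[:,:,2];R=lambda k,p:cv2.minAreaRect(ray(c,k[:,0],p)[:,:2].astype(np.float32))
for nm,lo,hi,pl,xl in(("bar",.055,.08,.069,(.57,.65)),("rib",.036,.052,.044,(.51,.575)),("foot",.0155,.024,.018,(.50,.575)),("walls",.0115,.024,.014,(.50,.58))):
    m=((D>0)&(zz>lo)&(zz<hi)&(P[:,:,0]>xl[0])&(P[:,:,0]<xl[1])&(P[:,:,1]>.165)&(P[:,:,1]<.215)).astype(np.uint8)
    if m.sum()<20: print(nm,"none",m.sum());continue
    k=max(cv2.findContours(m,0,2)[0],key=cv2.contourArea);print(nm,m.sum(),np.median(zz[m>0]),R(k,pl),cv2.boundingRect(k))
u=proj(c,[.546,.1925,.02])[0].astype(int);print(u)
x,y=u-[65,50];x=max(x,0);y=max(y,0)
cv2.imwrite("pics/c5.png",cv2.resize(I[y:y+100,x:x+130,::-1],None,fx=6,fy=6,interpolation=2))
E
python3 s.py
```

```text
13.35 [0.49147918 0.19209544 0.20190464] [ 9.99438319e-01 -3.35044218e-02 -5.82009335e-04  4.00721920e-04]
bar 1293 0.06969452834061413 ((0.6059681177139282, 0.18870820105075836), (0.011429225094616413, 0.05877409875392914), 86.22362518310547) (303, 38, 16, 85)
rib 622 0.04488183455169041 ((0.5467177033424377, 0.19293271005153656), (0.014134157449007034, 0.034810058772563934), 86.10765075683594) (303, 138, 17, 41)
foot 984 0.018628449370247546 ((0.5451719164848328, 0.1931760013103485), (0.02957310900092125, 0.04649429768323898), 85.16219329833984) (296, 133, 32, 50)
walls 1746 0.01608739393124189 ((0.5423675775527954, 0.193459153175354), (0.029930727556347847, 0.0521000437438488), 85.16216278076172) (296, 133, 32, 55)
[311 157]
```

View pics/c5.png

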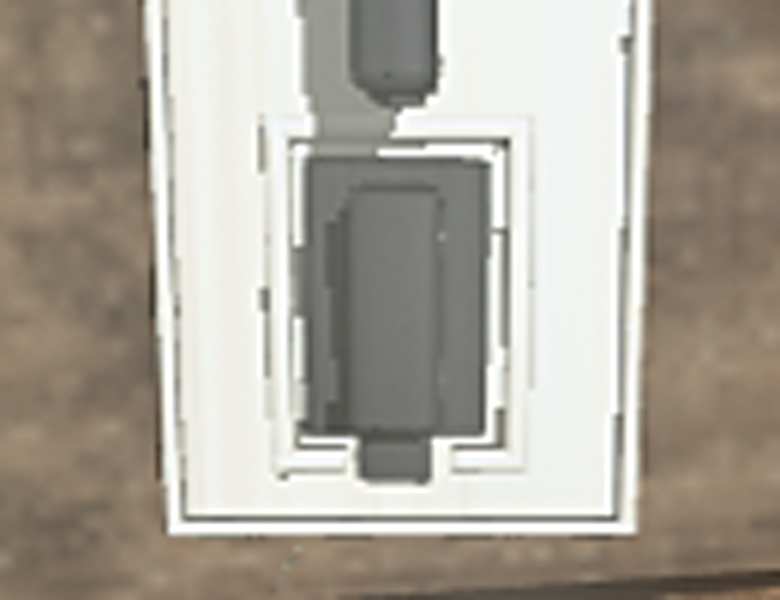

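The block is seated: its rib top is at z 0.045 and the tab sits in the notch at (395,460). Now to the bar.

Request:
{"name": "step_arm", "arguments": {
  "increments": [
    [[1,-0.04,0],[0,0,0]],
    [[1.5,-0.05,-0.5],[0,0,0]],
    [[2,-0.05,-1],[0,0,0]],
    [[2,-0.05,-1],[0,0,0]],
    [[2,-0.05,-1],[0,0,0]],
    [[1.5,-0.05,-1.5],[0,0,0]],
    [[1,-0.05,-1.5],[0,0,0]],
    [[0.45,0,-1.5],[0,0,0]],
    [[0,0,-1.5],[0,0,0]],
    [[0,0,-1.5],[0,0,0]]
  ]
}}

```text
clock: 14.4
tool_pos: [0.6056, 0.1889, 0.0914]
eef_rot: [0.999, -0.033, -0.0, 0.0]
contact_force: [-0.1, -0.2, 0.7]
opening: 0.417
finger_force: 0.0
```

Request:
{"name": "step_arm", "arguments": {
  "increments": [
    [[0,0,-1.5],[0,0,0]],
    [[0,0,-1.3],[0,0,0]],
    [[0,0,-1],[0,0,0]],
    [[0,0,-0.7],[0,0,0]],
    [[0,0,-0.4],[0,0,0]],
    [[0,0,0],[0,0,0]],
    [[0,0,0],[0,0,0]],
    [[0,0,0],[0,0,0]],
    [[0,0,0],[0,0,0]],
    [[0,0,0],[0,0,0]]
  ]
}}

```text
clock: 15.4
tool_pos: [0.6062, 0.189, 0.0441]
eef_rot: [0.999, -0.033, 0.0, -0.0]
contact_force: [-0.2, -0.3, 0.2]
opening: 0.421
finger_force: 0.0
```

Request:
{"name": "step_arm", "arguments": {
  "increments": [
    [[0,0,-0.1],[0,0,0]],
    [[0,0,0],[0,0,0]],
    [[0,0,0],[0,0,0]],
    [[0,0,0],[0,0,0]],
    [[0,0,0],[0,0,0]],
    [[0,0,0],[0,0,0]],
    [[0,0,0],[0,0,0]],
    [[0,0,0],[0,0,0]],
    [[0,0,0],[0,0,0]],
    [[0,0,0],[0,0,0]]
  ],
  "fingers": 0,
  "grip_force": 15
}}

```text
clock: 16.4
tool_pos: [0.606, 0.1886, 0.0427]
eef_rot: [0.999, -0.033, -0.0, 0.0]
contact_force: [-0.3, -2.6, 0.2]
opening: 0.132
finger_force: 15.0
```

Request:
{"name": "step_arm", "arguments": {
  "increments": [
    [[0,0,0],[0,0,0]],
    [[0,0,0],[0,0,0]],
    [[0,0,0],[0,0,0]],
    [[0,0,0],[0,0,0]],
    [[0,0,0],[0,0,0]],
    [[0,0,0.05],[0,0,0]],
    [[0,0,0.1],[0,0,0]],
    [[0,0,0.15],[0,0,0]],
    [[0,0,0.2],[0,0,0]],
    [[0,0,0.25],[0,0,0]]
  ],
  "grip_force": 55
}}

```text
clock: 17.4
tool_pos: [0.6059, 0.1892, 0.0502]
eef_rot: [0.999, -0.033, -0.0, -0.0]
contact_force: [-0.0, -0.2, -4.9]
opening: 0.125
finger_force: 55.0
```

Request:
{"name": "step_arm", "arguments": {
  "increments": [
    [[0,0,0.3],[0,0,0]],
    [[0,0,0.4],[0,0,0]],
    [[0,0,0.5],[0,0,0]],
    [[0,0,0.5],[0,0,0]],
    [[0,0,0.5],[0,0,0]],
    [[0,0,0.4],[0,0,0]],
    [[0,0,0.3],[0,0,0]],
    [[0,0,0.2],[0,0,0]],
    [[0,0,0.1],[0,0,0]],
    [[0,0,0],[0,0,0]]
  ]
}}

```text
clock: 18.4
tool_pos: [0.606, 0.1889, 0.0823]
eef_rot: [0.999, -0.033, -0.0, 0.0]
contact_force: [0.3, -0.3, -5.2]
opening: 0.124
finger_force: 55.0
```

```bash
cat > lv.py <<'E'
from h import *
s=r.get_state();print(s["clock"],s["tool_pos"],s["eef_rot"],s["contact_force"],s["moment"],s["opening"])
I={}
for n in("side","wrist"): I[n]=snap(n,n+"5")
c,J,D=I["wrist"];P=cloud(c,D);T=np.array(s["tool_pos"])
# plane fit to the tray's bright floor seen by the wrist camera
m=(D>0)&(J.min(2)>140)&(abs(P[:,:,2]-(T[2]-.037))<.02)&(np.hypot(P[:,:,0]-T[0],P[:,:,1]-T[1])<.12)
q=P[m]
A=np.c_[q[:,:2]-T[:2],np.ones(len(q))];k=None;w=np.ones(len(q),bool)
for _ in range(6):
    k=np.linalg.lstsq(A[w],q[w,2],rcond=None)[0];e=q[:,2]-A@k;w=abs(e)<.002
print("floor plane slope deg x,y",np.degrees(k[:2]),"z-TCP",k[2]-T[2],w.sum(),"extent",q[w].min(0)-T,q[w].max(0)-T)
c,J,D=I["side"];u=proj(c,T)[0].astype(int);print(u)
x=min(max(u[0]-120,0),400);y=min(max(u[1]-90,0),300)
a=cv2.resize(J[y:y+180,x:x+240,::-1],None,fx=2,fy=2,interpolation=2)
b=cv2.resize(I["wrist"][1][:300,:,::-1],(480,225))
cv2.imwrite("pics/c6.png",np.vstack([a,b]))
E
python3 lv.py
```

```text
18.4 [0.60600713 0.1889474  0.08225633] [ 9.99444150e-01 -3.33374941e-02 -9.44386554e-06  4.17005793e-05] [ 0.30080601 -0.26805156 -5.23071708] [ 0.02081243 -0.02664907  0.02339455] 0.12421416905837332
floor plane slope deg x,y [0.07242666 0.00247398] z-TCP -0.03590725545468513 18173 extent [-0.09804061 -0.04274169 -0.03786473] [ 0.09925352  0.03633182 -0.03382155]
[328 323]
```

View pics/c6.png

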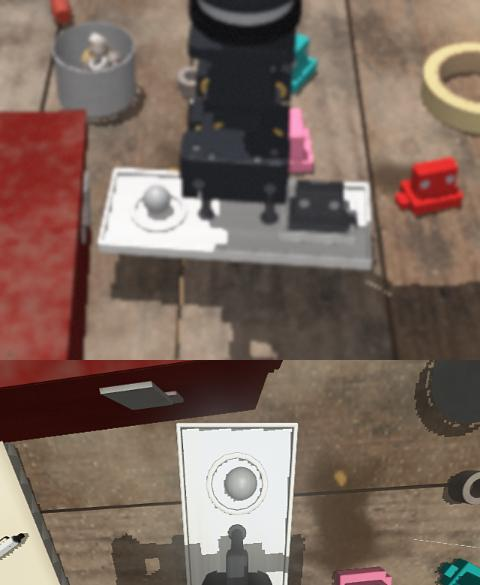

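The tray is level and held, with the ball in its pocket at (238,484) of the composite. Lifting and carrying gently.

Request:
{"name": "step_arm", "arguments": {
  "increments": [
    [[-0.1,0,0.3],[0,0,0]],
    [[-0.2,0,0.6],[0,0,0]],
    [[-0.2,0,0.9],[0,0,0]],
    [[-0.2,0,1.1],[0,0,0]],
    [[-0.2,0,1.2],[0,0,0]],
    [[-0.1,0,1.2],[0,0,0]],
    [[-0.1,0,1.0],[0,0,0]],
    [[-0.1,0,0.7],[0,0,0]],
    [[0,0,0.45],[0,0,0]],
    [[0,0,0.2],[0,0,0]]
  ]
}}

```text
clock: 19.5
tool_pos: [0.5941, 0.1889, 0.1592]
eef_rot: [0.999, -0.033, 0.0, -0.0]
contact_force: [0.5, -0.6, -5.6]
opening: 0.13
finger_force: 55.0
```

Request:
{"name": "step_arm", "arguments": {
  "increments": [
    [[0,-0.2,0],[0,0,0]],
    [[0,-0.4,0],[0,0,0]],
    [[0,-0.6,0],[0,0,0]],
    [[0,-0.8,0],[0,0,0]],
    [[0,-1,0],[0,0,0]],
    [[0,-1.2,0],[0,0,0]],
    [[0,-1.4,0],[0,0,0]],
    [[0,-1.5,0],[0,0,0]],
    [[0,-1.5,0],[0,0,0]],
    [[0,-1.5,0],[0,0,0]]
  ]
}}

```text
clock: 20.5
tool_pos: [0.594, 0.0861, 0.1588]
eef_rot: [0.999, -0.034, 0.0, 0.0]
contact_force: [-0.0, -0.1, -5.3]
opening: 0.126
finger_force: 55.0
```

Request:
{"name": "step_arm", "arguments": {
  "increments": [
    [[0,-1.5,0],[0,0,0]],
    [[0,-1.5,0],[0,0,0]],
    [[0,-1.5,0],[0,0,0]],
    [[0,-1.5,0],[0,0,0]],
    [[0,-1.5,0],[0,0,0]],
    [[0,-1.3,0],[0,0,0]],
    [[0,-1.1,0],[0,0,0]],
    [[0,-0.9,0],[0,0,0]],
    [[0,-0.6,0],[0,0,0]],
    [[0,-0.3,0],[0,0,0]]
  ]
}}

```text
clock: 21.5
tool_pos: [0.5941, -0.0296, 0.1588]
eef_rot: [0.999, -0.034, 0.0, 0.0]
contact_force: [-0.1, 0.0, -4.2]
opening: 0.124
finger_force: 55.0
```

```bash
cat > v.py <<'E'
from h import *
def vw(n,c,D):
    P=cloud(c,D);m=((D>0)&(P[:,:,2]>.039)&(P[:,:,2]<.054)&(np.hypot(P[:,:,0]-.594,P[:,:,1]+.158)<.06)).astype(np.uint8)
    k=max(cv2.findContours(m,0,1)[0],key=cv2.contourArea)
    print(n,m.sum(),np.median(P[m>0][:,2]),"circ",cv2.minEnclosingCircle(ray(c,k[:,0],.046)[:,:2].astype(np.float32)),"ell",cv2.fitEllipse(ray(c,k[:,0],.046)[:,:2].astype(np.float32)),cv2.boundingRect(k))
z=np.load("pics/top0.npz");vw("top0",{k:z[k] for k in("fov_y","cx","cy","R","t")},z["D"])
z=np.load("pics/side0.npz");vw("side0",{k:z[k] for k in("fov_y","cx","cy","R","t")},z["D"])
s=r.get_state();print(s["clock"],s["tool_pos"],s["eef_rot"],s["contact_force"])
c,I,D=snap("wrist","w6");vw("wrist",c,D)
E
python3 v.py
```

```text
top0 731 0.044683991737770046 circ ((0.5936185121536255, -0.1581840217113495), 0.030982399359345436) ell ((0.5938752889633179, -0.15816617012023926), (0.05924471095204353, 0.059800174087285995), 57.68571090698242) (389, 223, 32, 31)
side0 440 0.04498936151679983 circ ((0.5996679663658142, -0.15219630300998688), 0.03303194418549538) ell ((0.5995690822601318, -0.15237678587436676), (0.05923328548669815, 0.06332732737064362), 173.7183837890625) (316, 208, 30, 19)
21.5 [ 0.59405461 -0.02963182  0.1587562 ] [ 9.99437417e-01 -3.35387044e-02  4.38989851e-05  5.68640581e-05] [-0.11932569  0.04452125 -4.15131333]
wrist 4496 0.04644939367922218 circ ((0.5981611609458923, -0.15741673111915588), 0.03149326145648956) ell ((0.5978242754936218, -0.15739385783672333), (0.05990007892251015, 0.06182191148400307), 149.2356414794922) (436, 179, 79, 75)
```

View pics/w6.png

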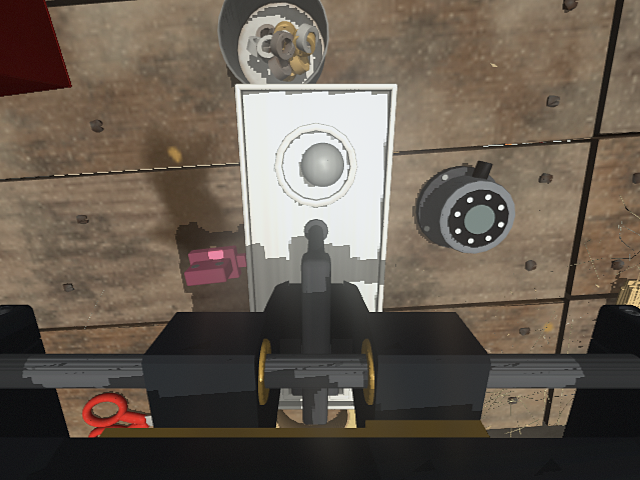

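The ball is still in its pocket at (323,165) and the viewer is at (478,215). I take the viewer centre as (0.597,-0.157).

Request:
{"name": "step_arm", "arguments": {
  "increments": [
    [[0,-0.2,0],[0,0,0]],
    [[0,-0.5,0],[0,0,0]],
    [[0.05,-0.8,0],[0,0,0]],
    [[0.05,-1.1,0],[0,0,0]],
    [[0.05,-1.2,0],[0,0,0]],
    [[0.05,-1.2,0],[0,0,0]],
    [[0.05,-1.2,0],[0,0,0]],
    [[0.05,-1.2,0],[0,0,0]],
    [[0,-1.2,0],[0,0,0]],
    [[0,-1.2,0],[0,0,0]]
  ]
}}

```text
clock: 22.55
tool_pos: [0.597, -0.1282, 0.1587]
eef_rot: [0.999, -0.033, -0.0, 0.0]
contact_force: [0.2, -0.3, -5.4]
opening: 0.129
finger_force: 55.0
```

Request:
{"name": "step_arm", "arguments": {
  "increments": [
    [[0,-1,0],[0,0,0]],
    [[0,-0.8,0],[0,0,0]],
    [[0,-0.6,0],[0,0,0]],
    [[0,-0.35,0],[0,0,0]],
    [[0,-0.2,0],[0,0,0]],
    [[0,0,0],[0,0,0]],
    [[0,0,0],[0,0,0]],
    [[0,0,0],[0,0,0]],
    [[0,0,0],[0,0,0]],
    [[0,0,0],[0,0,0]]
  ]
}}

```text
clock: 23.55
tool_pos: [0.597, -0.1564, 0.1588]
eef_rot: [0.999, -0.033, -0.0, 0.0]
contact_force: [0.1, 0.6, -5.0]
opening: 0.131
finger_force: 55.0
```

Request:
{"name": "step_arm", "arguments": {
  "increments": [
    [[0,0,0],[0,0,0]],
    [[0,0,0],[0,0,0]],
    [[0,0,0],[0,0,0]],
    [[0,0,0],[0,0,0]],
    [[0,0,0],[0,0,0]],
    [[0,0,0],[0,0,0]],
    [[0,0,0],[0,0,0]],
    [[0,0,0],[0,0,0]],
    [[0,0,0],[0,0,0]],
    [[0,0,0],[0,0,0]]
  ]
}}

```text
clock: 24.55
tool_pos: [0.597, -0.1566, 0.1588]
eef_rot: [0.999, -0.033, -0.0, 0.0]
contact_force: [-0.4, 0.6, -5.2]
opening: 0.124
finger_force: 55.0
```

```bash
python3 lv.py
```

```text
24.55 [ 0.5970178  -0.15657195  0.15875279] [ 9.99442461e-01 -3.33881018e-02 -2.05906722e-06  3.54754863e-05] [-0.36253885  0.61902964 -5.24306839] [ 0.0257559  -0.00818927  0.01009916] 0.12422961810585861
floor plane slope deg x,y [0.11468887 0.04224794] z-TCP -0.035829960015328885 18080 extent [-0.09831824 -0.04167916 -0.03781478] [ 0.09886069  0.03620376 -0.03364548]
[333 165]
```

View pics/c6.png

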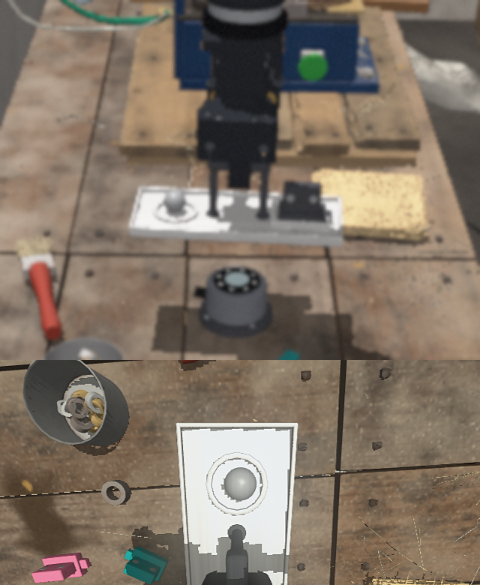

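The tray is level over the viewer, the ball is in its pocket, the block is seated, and everything is still. Handing in.

```bash
python3 -c "
from plant import r
print(r.finish_job())"
```

```text
the job is handed in; nothing more can be done
None
```

I seated the block in the nest, then handed in with the tray held level and still over the viewer, its underside about 7 cm above the top, the ball in its pocket, at about 25 s; no verdict was returned.

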